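Kit four shafts with their ball bearings for the press

ROBOT

A 6-joint arm with a two-finger parallel gripper is mounted at the origin on the work surface. World frame = base frame: x ahead of the robot, y to its left, z up, the work surface at z = 0. Lengths are in m, angles in rad, forces in N, time in s.
With the tool pointing down it reaches from about 0.375 to 0.825 m from the base axis. Payload 5.5 kg.
Tool frame: the origin (TCP) lies midway between the tips of the shut fingers; the grasp point (between the pads) lies 19 mm behind it; z points along the fingers, y is the line along which they close (so a half turn about z gives the same grasp; the last joint's range is limited). The gripper opens to 85 mm and grips with 20 to 120 N. Pads are 22 mm wide; open, the fingers measure 114 mm over their backs; the gripper's body (76 mm by 85 mm) begins 54 mm behind the grasp point. The pads swing forward as they close: fully open they stand 13 mm farther back than shut.
Start: joints at [-1.263, 0.314, -0.047, 1.21, 0, 1.571], TCP at [0.182, -0.572, 0.231] pointing down, gripper open.
Joint ranges: [-2.67, 2.67], [-0.69, 1.73], [-1.03, 1.25], [-2.08, 2.16], [-1.42, 1.45], [-3.14, 3.14]. Speed limits (rad/s): [2.39, 2.39, 3.01, 3.14, 3.14, 3.14].

INTERFACE

Orientations are given as a rotation vector (axis times angle).
In Python, from cell import * gives the robot as it stands.
- The arm moves only by the tool drive_tool, never from a script. Its argument "steps" is a list of rows, each a list of 7 numbers: the shift along the world's x, y, z normalised to -1 to 1, where 1 is 1000 mm, then the turn, a rotation vector about the world's x, y, z normalised to -1 to 1, where 1 is pi/2 rad, then the closure, from -1 (fully open) to 1 (shut). In form: [[tx, ty, tz, ax, ay, az, grip], ...]. A call has 1 to 12 rows; each row is the pose to reach, as a shift and turn from the pose commanded when the call began; what a row does not reach only later rows make up. A row lasts 1/8 s, in which the tool goes at most 62.5 mm and 10.7 degrees, less where a joint would pass 70% of its speed; a pose out of reach is approached as far as the arm can. A call with a number of a shift or a turn outside -1 to 1 is refused whole. A call with a gripper value outside its range is refused whole. The fingers move at their own pace and stop on an object; "grip_force" is the grip in N (left out, the last holds). Time passes only in rows, so rows that repeat a pose let the fingers close. It gives the time, the measured TCP pose, the force, the opening and the grip force at its end, in the units of the state.
- sense(): the state, without advancing time (a new reading comes with each control period).
- grab_frame(name): name is "side" or "top"; returns a dict with "pixels" (400x640x3 uint8, blue, green, red), "vertical_fov" (degrees; the focal length in pixels is half the picture's height over the tangent of half this angle, whatever the lens; pixels are square), "cx", "cy" (the principal point, pixels), "position" and "attitude" of the camera in the world. Camera axes: x right, y down, z forward; pixel columns grow to the right and rows downward; lengths in m; the calibration is good to about 2 mm. A picture is of the moment at which its call begins. There is no depth.
- job_done(): hands the job in; it is judged then, once.
The state is a dict: "time": time; "qpos": joint angles; "qvel": joint speeds; "joint_efforts": joint torques, N m; "eef_pos": TCP position; "tool_rot": TCP orientation; "contact_force": force on the tool from outside, world axes, zero at the start; "moment": the same for the moment, N m; "finger_gap": finger opening in m; "gripper_force": force on a finger pad.
Only numpy, scipy, OpenCV 4.12 (cv2) and the standard library are available. Lean on these libraries where they do the work, as an engineer would, in place of code of your own. Each camera call takes 0.05 s, during which the arm holds its last target. There are 200 camera calls.

TASK

Make up the four kits for the bearing press: pick out the four ball bearings from the turned parts lying on the bench and lay each one flat, wholly on the round black pad of the tray whose shaft it fits (bore as wide as the shaft's ends are thick: smallest bearing to the thinnest shaft, and so on up to the largest). Set them down, do not drop them, and leave the bronze bush and the black shaft collar where they lie.

Things in the scene. Friction and masses are not known exactly. Their poses are not given: they have to be found in the camera images.
- bearing_10: the smallest ball bearing: loose steel ring with a black seal between its two bright races, 26 mm outside diameter, 10 mm bore, 8 mm thick, about 19 g, lying flat on the bench. Origin: centre of its underside; z is its axis.
- bearing_15: the second smallest ball bearing: loose steel ring with a black seal between its two bright races, 35 mm outside diameter, 15 mm bore, 11 mm thick, about 45 g, lying flat on the bench. Origin: centre of its underside; z is its axis.
- bearing_22: the second largest ball bearing: loose steel ring with a black seal between its two bright races, 50 mm outside diameter, 22 mm bore, 14 mm thick, about 120 g, lying flat on the bench. Origin: centre of its underside; z is its axis.
- bearing_30: the largest ball bearing: loose steel ring with a black seal between its two bright races, 62 mm outside diameter, 30 mm bore, 16 mm thick, about 200 g, lying flat on the bench. Origin: centre of its underside; z is its axis.
- tray_10: fixed blue tray with the thinnest steel shaft (ends 10 mm thick, middle 12, 82 long). Origin: on the bench under the centre of its round black pad, 50 mm across (24 more than its bearing), top 5 mm above the bench. Tray spans x -50 to +110 mm, y -60 to +60; rim 4 thick, 9 high; floor 3 above the bench. Shaft lies along y at x = +77, its top 19 above the bench.
- tray_15: fixed blue tray with the second thinnest steel shaft (ends 15 mm thick, middle 18, 88 long). Origin: on the bench under the centre of its round black pad, 59 mm across (24 more than its bearing), top 5 mm above the bench. Tray spans x -50 to +110 mm, y -60 to +60; rim 4 thick, 9 high; floor 3 above the bench. Shaft lies along y at x = +77, its top 25 above the bench.
- tray_22: fixed blue tray with the second thickest steel shaft (ends 22 mm thick, middle 26, 96 long). Origin: on the bench under the centre of its round black pad, 74 mm across (24 more than its bearing), top 5 mm above the bench. Tray spans x -50 to +110 mm, y -60 to +60; rim 4 thick, 9 high; floor 3 above the bench. Shaft lies along y at x = +77, its top 33 above the bench.
- tray_30: fixed blue tray with the thickest steel shaft (ends 30 mm thick, middle 36, 106 long). Origin: on the bench under the centre of its round black pad, 86 mm across (24 more than its bearing), top 5 mm above the bench. Tray spans x -50 to +110 mm, y -60 to +60; rim 4 thick, 9 high; floor 3 above the bench. Shaft lies along y at x = +77, its top 43 above the bench.
- bush: loose flanged bronze bush, yellow metal, 30 mm diameter (flange 40 mm), 24 mm tall, standing on the bench flange down; not a bearing, to be left alone. Origin: centre of its underside.
- collar: loose plain black shaft collar, 40 mm diameter, 20 mm bore, 15 mm thick, lying flat on the bench; has no bright races, to be left alone. Origin: centre of its underside.
There are look-alikes about, which are no part of the job. What is shaped like the bearing_30 but red or yellow is not meant.

How it is judged:
At the end, for the whole second after the job is handed in: Each of the four bearings lies flat (tilt under 0.08 rad) and at rest on the pad of the tray whose shaft has its bore's diameter, its centre within 13 mm of the pad's centre and its underside on the pad (horizontal distance between bearing_10 and tray_10 below 0.013 m and z of bearing_10 in the frame of tray_10 between 0.003 and 0.008 m and angle between each of bearing_10, bearing_15, bearing_22, bearing_30's own z axis and vertical below 0.08 rad and linear speed of each of bearing_10, bearing_15, bearing_22, bearing_30 below 0.02 m/s and horizontal distance between bearing_15 and tray_15 below 0.013 m and z of bearing_15 in the frame of tray_15 between 0.003 and 0.008 m and horizontal distance between bearing_22 and tray_22 below 0.013 m and z of bearing_22 in the frame of tray_22 between 0.003 and 0.008 m and horizontal distance between bearing_30 and tray_30 below 0.013 m and z of bearing_30 in the frame of tray_30 between 0.003 and 0.008 m); the robot touches nothing.
It fails at once if the bronze bush or the black collar was moved (more than 20 mm) (distance of any of bush, collar from where it was at the start of the episode above 0.02 m).
It fails at once if a bearing was dropped or thrown: let go with its underside more than 25 mm above the bench ((height (world z) of bearing_10 above 0.025 m and contact force between the fingers and bearing_10 below 0.02 N) or (height (world z) of bearing_15 above 0.025 m and contact force between the fingers and bearing_15 below 0.02 N) or (height (world z) of bearing_22 above 0.025 m and contact force between the fingers and bearing_22 below 0.02 N) or (height (world z) of bearing_30 above 0.025 m and contact force between the fingers and bearing_30 below 0.02 N)).
It also fails if it takes over 106 s, if anything falls off the work surface, if the arm or the gripper's body presses on something with over 40 N, if the wrist force passes 120 N, or if a joint passes its speed limit or range.

## Working session

There is one attempt and no reset: what is moved stays moved. The work goes in short steps, Python scripts to look and compute and a tool call to move; the robot and the scene stay as the last step left them, time stands still between calls to the robot, and variables do not carry over. Pictures are saved under pics/ and viewed, at most 14 in all, crops included, and the job is handed in when it is done.

Besides the shell and the picture viewer there is one more tool, called after "Request:" in YAML: its name, and indented under it one key for each argument. drive_tool: Moves the arm, as the interface text tells. Its arguments: {"type":"object","properties":{"steps":{"type":"array"},"grip_force":{"type":"number"}},"required":["steps"]}

```bash
mkdir -p pics; ls
python3 - <<'E'
from cell import *
import cv2,pickle
for n in("top","side"):
    f=grab_frame(n); pickle.dump(f,open(n+".pkl","wb")); cv2.imwrite(f"pics/{n}0.png",f["pixels"])
    print({k:v for k,v in f.items() if k!="pixels"})
print(sense())
E
```

```text
pics
{'vertical_fov': 44.31731993944423, 'cx': 326.6275571867945, 'cy': 199.4826056627064, 'position': array([ 0.16237704, -0.04178807,  1.41836041]), 'attitude': array([-2.15774005,  2.06572878, -0.21585182])}
{'vertical_fov': 47.6076863375304, 'cx': 316.9290306290674, 'cy': 192.46167963979948, 'position': array([0.28963028, 0.82984109, 0.69262323]), 'attitude': array([-0.28458507,  2.72643379, -1.35152443])}
{'time': 0.1, 'qpos': array([-1.26297583e+00,  3.14166063e-01, -4.79787561e-02,  1.21018664e+00,
        1.58191326e-05,  1.57078006e+00]), 'qvel': array([ 0.00114251, -0.00218187,  0.0029437 , -0.00024447, -0.00067091,
       -0.00055553]), 'joint_efforts': array([-6.07042857e-04, -5.40767455e+01,  3.40541267e+01,  1.11636752e-02,
       -7.10719632e-05,  5.18842484e-06]), 'eef_pos': array([ 0.1816383 , -0.57130522,  0.23051447]), 'tool_rot': array([-3.10295107e+00, -4.81408875e-01,  3.44930349e-04]), 'contact_force': array([ 0.66640379,  0.81630004, -0.6778487 ]), 'moment': array([-0.04771523,  0.03213555, -0.0103682 ]), 'gripper_force': 0.0, 'finger_gap': 0.08545229154953364}
```

View pics/top0.png

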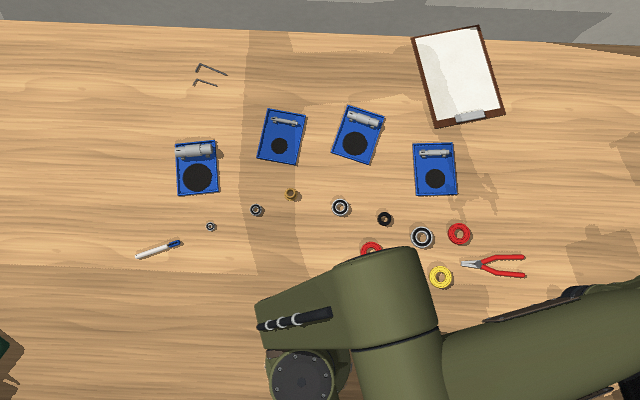

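View pics/side0.png

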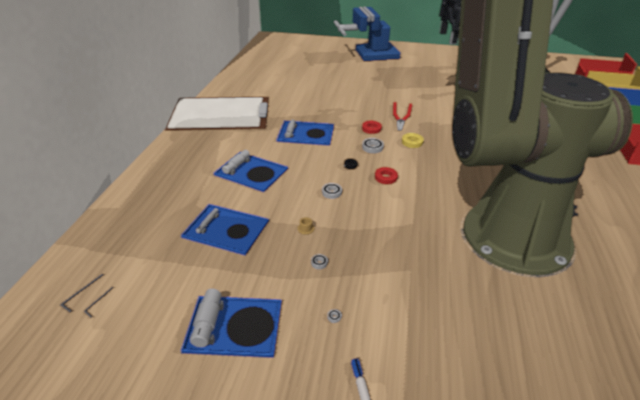

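The top view shows the bearings at (210,226), (256,210), (340,207) and (422,237). The trays are at (198,178), (279,146), (355,143) and (435,179).

What could be mistaken for a bearing: red rings at (371,250) and (459,233), the yellow ring at (441,277), the black collar at (385,218) and the bronze bush at (292,194). The bearings are the steel rings with a black seal between bright races.

Next I'll measure positions and make a close crop.

```bash
cat > h.py <<'E'
import cv2,numpy as np,pickle
from scipy.spatial.transform import Rotation as R
def cam(f):
    F=200/np.tan(np.radians(f["vertical_fov"])/2); return F,R.from_rotvec(f["attitude"]).as_matrix(),np.array(f["position"])
def ray(f,p,z):
    F,A,c=cam(f); d=A@[(p[0]-f["cx"])/F,(p[1]-f["cy"])/F,1.]
    return c+d*(z-c[2])/d[2]
def proj(f,X):
    F,A,c=cam(f); q=A.T@(np.array(X)-c); return np.array([f["cx"]+F*q[0]/q[2],f["cy"]+F*q[1]/q[2]])
def wcnt(f,c,z):   # contour cast to plane, ellipse fit
    w=np.array([ray(f,p,z)[:2] for p in c.reshape(-1,2)])
    return w
def big(m,p,r):
    k=np.zeros_like(m); cv2.circle(k,tuple(int(v) for v in p),r,255,-1); m=cv2.bitwise_and(m,k)
    cs,_=cv2.findContours(m,cv2.RETR_EXTERNAL,cv2.CHAIN_APPROX_NONE); return max(cs,key=cv2.contourArea)
E
cat > m.py <<'E'
from h import *
t=pickle.load(open("top.pkl","rb"));s=pickle.load(open("side.pkl","rb"))
S=dict(top=(t,dict(a=(198,178),b=(279,146),c=(355,143),d=(435,179))),side=(s,dict(a=(250,326),b=(238,231),c=(261,174),d=(316,133))))
for n,(f,P) in S.items():
    hsv=cv2.cvtColor(f["pixels"],cv2.COLOR_BGR2HSV); dark=cv2.inRange(hsv,(0,0,0),(180,255,60))
    blue=cv2.inRange(hsv,(100,120,50),(130,255,255))
    for k,p in P.items():
        c=big(dark,p,38); w=wcnt(f,c,.005); lo,hi=w.min(0),w.max(0)
        cb=big(blue,p,60); wb=wcnt(f,cb,.009).astype(np.float32); r=cv2.minAreaRect(wb)
        e=cv2.fitEllipse(w.astype(np.float32)*1000)
        print(n,k,"pad",np.round(e[0]),np.round(e[1]),"tray",np.round(np.array(r[0])*1000),np.round(np.array(r[1])*1000),round(r[2],1))
B=dict(top=(t,dict(b10=(210,226),b15=(256,210),b22=(340,207),b30=(422,237),bush=(292,194),collar=(385,218),red=(459,233),red2=(371,250))),
 side=(s,dict(b10=(335,315),b15=(320,261),b22=(332,190),b30=(373,145),bush=(306,226),collar=(351,163),red=(371,126),red2=(386,175))))
H=dict(b10=.008,b15=.011,b22=.014,b30=.016,bush=.024,collar=.015,red=.016,red2=.016)
for n,(f,P) in B.items():
    for k,p in P.items(): print(n,k,np.round(ray(f,p,H[k])*1000)[:2])
im=t["pixels"][120:290,150:490]; cv2.imwrite("pics/crop.png",cv2.resize(im,(800,400),interpolation=cv2.INTER_CUBIC))
E
python3 m.py
```

```text
top a pad [508. 355.] [82. 83.] tray [537. 359.] [161. 120.] 8.8
top b pad [617. 118.] [45. 48.] tray [646. 114.] [119. 161.] 81.6
top c pad [ 634. -109.] [70. 71.] tray [ 662. -117.] [118. 161.] 73.7
top d pad [ 536. -351.] [54. 55.] tray [ 565. -347.] [160. 120.] 4.3
side a pad [507. 359.] [80. 81.] tray [525. 363.] [138. 122.] 8.8
side b pad [615. 123.] [42. 44.] tray [643. 122.] [120. 159.] 81.7
side c pad [ 633. -104.] [61. 65.] tray [ 659. -107.] [120. 157.] 73.6
side d pad [ 534. -345.] [41. 48.] tray [ 563. -336.] [154. 121.] 4.5
top b10 [363. 302.]
top b15 [415. 172.]
top b22 [435. -72.]
top b30 [ 357. -311.]
top bush [465.  69.]
top collar [ 408. -204.]
top red [ 373. -418.]
top red2 [ 313. -166.]
side b10 [360. 306.]
side b15 [414. 181.]
side b22 [432. -61.]
side b30 [ 355. -294.]
side bush [463.  95.]
side collar [ 403. -190.]
side red [ 373. -404.]
side red2 [ 306. -152.]
```

View pics/crop.png

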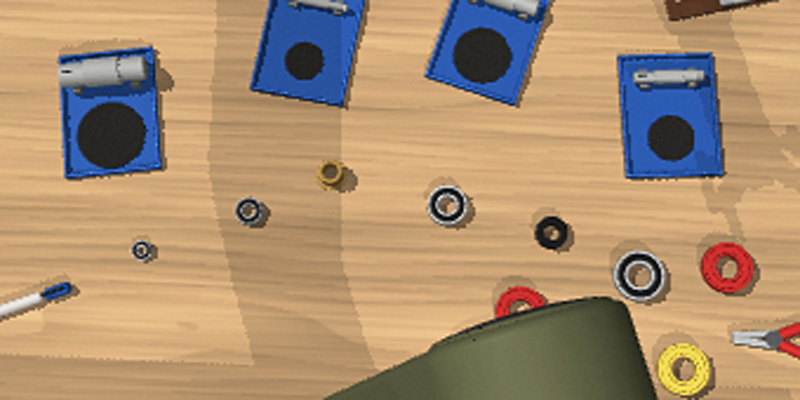

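The crop confirms the choice. The four steel rings with black seals are the bearings, at crop (143,251), (249,211), (448,205) and (640,276). By pad size, a is tray_30, b is tray_10, c is tray_22 and d is tray_15. I'll refine the bearing centres and turn the tool so it closes along world y.

```bash
cat > b.py <<'E'
from h import *
from m import t,s,B,H
print("----")
for n,(f,P) in B.items():
    hsv=cv2.cvtColor(f["pixels"],cv2.COLOR_BGR2HSV); m=cv2.inRange(hsv,(0,0,0),(180,70,255))
    for k in("b10","b15","b22","b30"):
        r={"b10":10,"b15":12,"b22":15,"b30":17}[k]
        c=cv2.convexHull(big(m,P[k],r)); 
        w=wcnt(f,c,H[k]*.8).astype(np.float32)*1000; (ctr,rad)=cv2.minEnclosingCircle(w); bb=np.r_[w.min(0),w.max(0)]
        print(n,k,"circ",np.round(ctr),"d",round(2*rad),"bbox ctr",np.round((bb[:2]+bb[2:])/2),np.round(bb[2:]-bb[:2]))
E
python3 b.py | sed '1,/----/d'
```

```text
top b10 circ [363. 302.] d 27 bbox ctr [363. 302.] [24. 24.]
top b15 circ [417. 175.] d 38 bbox ctr [417. 174.] [33. 33.]
top b22 circ [435. -72.] d 52 bbox ctr [435. -71.] [48. 50.]
top b30 circ [ 358. -309.] d 65 bbox ctr [ 359. -309.] [61. 63.]
side b10 circ [362. 307.] d 33 bbox ctr [362. 307.] [28. 33.]
side b15 circ [417. 179.] d 47 bbox ctr [416. 179.] [37. 47.]
side b22 circ [434. -64.] d 71 bbox ctr [434. -64.] [54. 71.]
side b30 circ [ 358. -300.] d 92 bbox ctr [ 358. -300.] [63. 92.]
```

Request:
drive_tool:
  steps:
    - [0.1, 0.1, 0, 0, 0, 0.12, -1]
    - [0.13, 0.13, 0, 0, 0, 0.24, -1]
    - [0.17, 0.19, 0, 0, 0, 0.36, -1]
    - [0.17, 0.24, 0, 0, 0, 0.47, -1]
    - [0.17, 0.26, 0, 0, 0, 0.58, -1]
    - [0.17, 0.26, 0, 0, 0, 0.69, -1]
    - [0.17, 0.26, 0, 0, 0, 0.8, -1]
    - [0.17, 0.26, 0, 0, 0, 0.902, -1]
    - [0.17, 0.26, 0, 0, 0, 0.902, -1]

```text
time: 1.23
eef_pos: [0.3516, -0.3116, 0.231]
tool_rot: [-2.046, -2.384, 0.0]
contact_force: [-0.5, -0.2, -0.5]
finger_gap: 0.0853
gripper_force: 0.0
```

Request:
drive_tool:
  steps:
    - [0.007, 0.005, -0.03, 0, 0, 0.12, -1]
    - [0.007, 0.005, -0.06, 0, 0, 0.24, -1]
    - [0.007, 0.005, -0.09, 0, 0, 0.36, -1]
    - [0.007, 0.005, -0.12, 0, 0, 0.47, -1]
    - [0.007, 0.005, -0.15, 0, 0, 0.58, -1]
    - [0.007, 0.005, -0.19, 0, 0, 0.69, -1]
    - [0.007, 0.005, -0.19, 0, 0, 0.8, -1]
    - [0.007, 0.005, -0.19, 0, 0, 0.902, -1]
    - [0.007, 0.005, -0.19, 0, 0, 0.902, -1]

```text
time: 2.35
eef_pos: [0.3586, -0.3068, 0.0411]
tool_rot: [-0.007, -3.141, -0.001]
contact_force: [-0.6, -0.5, 0.1]
finger_gap: 0.085
gripper_force: 0.0
```

Run:
```python
from cell import *
from h import *
st=sense(); print(st["qpos"],st["eef_pos"])
f=grab_frame("side"); g=grab_frame("top")
print(proj(f,st["eef_pos"]),proj(g,st["eef_pos"]))
a=cv2.resize(f["pixels"][80:200,300:450],None,fx=3,fy=3); b=cv2.resize(g["pixels"][180:300,360:480],None,fx=3,fy=3)
cv2.imwrite("pics/g1.png",np.hstack([a,b]))
```

```text
[-7.07688881e-01  2.45989496e-01 -6.13878036e-01  7.11471100e-01
  2.37342938e-05 -7.03169263e-01] [ 0.35858986 -0.30676977  0.04105102]
[372.98467686 134.9877951 ] [422.17316208 235.13673032]
```

View pics/g1.png

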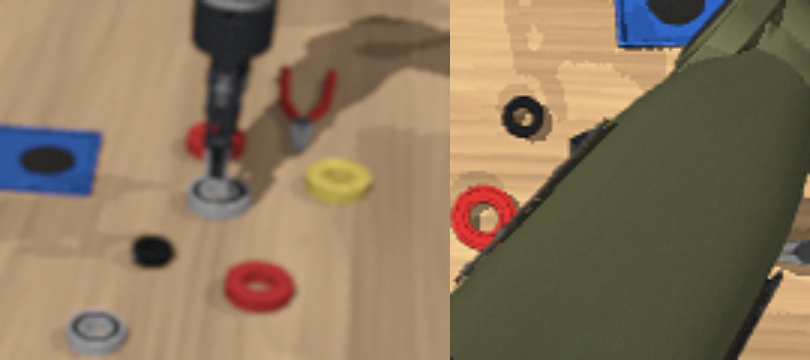

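The side crop shows the fingers centred over the largest bearing at crop (218,190), so I'll descend and grip.

Request:
drive_tool:
  steps:
    - [0, 0, -0.03, 0, 0, 0, -1]
    - [0, 0, -0.044, 0, 0, 0, -1]
    - [0, 0, -0.044, 0, 0, 0, -1]
    - [0, 0, -0.044, 0, 0, 0, 1]
    - [0, 0, -0.044, 0, 0, 0, 1]
    - [0, 0, -0.044, 0, 0, 0, 1]
    - [0, 0, -0.044, 0, 0, 0, 1]
    - [0, 0, -0.044, 0, 0, 0, 1]
    - [0, 0, -0.044, 0, 0, 0, 1]
  grip_force: 40

```text
time: 3.58
eef_pos: [0.3594, -0.3076, -0.0013]
tool_rot: [0.0, 3.14, -0.003]
contact_force: [-0.9, 0.9, 7.1]
finger_gap: 0.0604
gripper_force: 41.6
```

Request:
drive_tool:
  steps:
    - [0, 0, 0.005, 0, 0, 0, 1]
    - [0, 0, 0.02, 0, 0, 0, 1]
    - [0, 0, 0.05, 0, 0, 0, 1]
    - [0, 0, 0.09, 0, 0, 0, 1]
    - [0, 0, 0.123, 0, 0, 0, 1]
    - [0, 0, 0.123, 0, 0, 0, 1]

```text
time: 4.32
eef_pos: [0.3607, -0.3084, 0.1238]
tool_rot: [0.0, 3.137, -0.006]
contact_force: [0.2, 0.8, -2.2]
finger_gap: 0.0606
gripper_force: 43.9
```

```bash
cat > look.py <<'E'
import sys
from cell import *
from h import *
n,name,x0,y0,x1,y1,k=sys.argv[1],sys.argv[2],*map(int,sys.argv[3:])
f=grab_frame(n); cv2.imwrite(f"pics/{name}.png",cv2.resize(f["pixels"][y0:y1,x0:x1],None,fx=k,fy=k,interpolation=cv2.INTER_CUBIC))
pickle.dump(f,open(name+".pkl","wb"));st=sense(); print(st["eef_pos"],st["finger_gap"],st["gripper_force"],proj(f,st["eef_pos"]))
E
python3 look.py side g2 310 40 430 160 4
```

```text
[ 0.35965614 -0.30753606  0.12197857] 0.06071411304618321 43.916418962180614 [375.02044631 109.07194055]
```

View pics/g2.png

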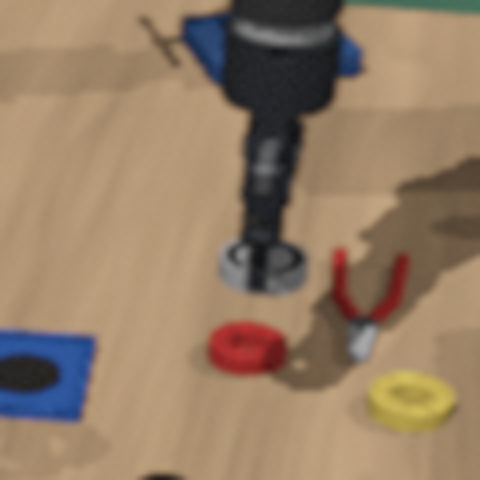

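The largest bearing is held level in the fingers, at crop (262,265). Carrying it to tray_30.

Request:
drive_tool:
  steps:
    - [0.01, 0.05, 0, 0, 0, 0, 1]
    - [0.025, 0.11, 0, 0, 0, 0, 1]
    - [0.038, 0.17, 0, 0, 0, 0, 1]
    - [0.052, 0.23, 0, 0, 0, 0, 1]
    - [0.066, 0.29, 0, 0, 0, 0, 1]
    - [0.079, 0.35, 0, 0, 0, 0, 1]
    - [0.093, 0.41, 0, 0, 0, 0, 1]
    - [0.106, 0.47, 0, 0, 0, 0, 1]
    - [0.12, 0.53, 0, 0, 0, 0, 1]
    - [0.133, 0.59, 0, 0, 0, 0, 1]
    - [0.144, 0.64, 0, 0, 0, 0, 1]
    - [0.149, 0.664, 0, 0, 0, 0, 1]

```text
time: 5.88
eef_pos: [0.507, 0.3596, 0.1185]
tool_rot: [0.004, -3.14, 0.001]
contact_force: [-0.3, -0.6, -1.8]
finger_gap: 0.0604
gripper_force: 44.1
```

Request:
drive_tool:
  steps:
    - [0, 0, -0.04, 0, 0, 0, 1]
    - [0, 0, -0.08, 0, 0, 0, 1]
    - [0, 0, -0.105, 0, 0, 0, 1]
    - [0, 0, -0.105, 0, 0, 0, 1]

```text
time: 6.38
eef_pos: [0.5048, 0.3552, 0.0117]
tool_rot: [-0.0, -3.136, 0.007]
contact_force: [-0.4, -0.2, -1.7]
finger_gap: 0.0603
gripper_force: 44.1
```

```bash
python3 look.py side g3 170 230 320 380 4
```

```text
[0.50623119 0.35617738 0.01367644] 0.060439113675605734 44.144227243959904 [250.22586713 321.39340622]
```

View pics/g3.png

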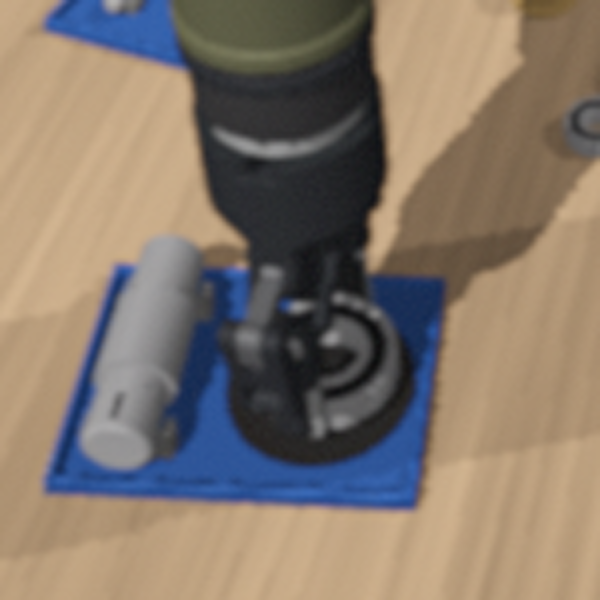

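Run:
```python
from h import *
f=pickle.load(open("g3.pkl","rb"))
for z in(.014,.030):
  for dx,dy in((0,0),(-.031,0),(.031,0),(0,.031),(0,-.031)):
    print(z,dx,dy,np.round((proj(f,[.506+dx,.356+dy,z])-[170,230])*4))
print((proj(f,[.5075,.357,.005])-[170,230])*4)
```

```text
0.014 0 0 [321. 365.]
0.014 -0.031 0 [388. 377.]
0.014 0.031 0 [256. 353.]
0.014 0 0.031 [299. 423.]
0.014 0 -0.031 [343. 310.]
0.03 0 0 [318. 342.]
0.03 -0.031 0 [386. 354.]
0.03 0.031 0 [252. 331.]
0.03 0 0.031 [295. 400.]
0.03 0 -0.031 [340. 288.]
[319.23354876 378.52929835]
```

The bearing sits about 8 mm towards -x in the grip. Its right edge is at crop 410, where 388 was expected. I'll shift by +7 mm and lower until it touches.

Request:
drive_tool:
  steps:
    - [0.007, 0, -0.004, 0, 0, 0, 1]
    - [0.007, 0, -0.008, 0, 0, 0, 1]
    - [0.007, 0, -0.009, 0, 0, 0, 1]
    - [0.007, 0, -0.009, 0, 0, 0, 1]

```text
time: 6.92
eef_pos: [0.5148, 0.3572, 0.0065]
tool_rot: [0.0, 3.141, 0.0]
contact_force: [0.0, -0.2, -1.6]
finger_gap: 0.0603
gripper_force: 44.1
```

Request:
drive_tool:
  steps:
    - [0, 0, -0.001, 0, 0, 0, 1]
    - [0, 0, -0.002, 0, 0, 0, 1]
    - [0, 0, -0.002, 0, 0, 0, 1]

```text
time: 7.3
eef_pos: [0.5147, 0.3572, 0.0042]
tool_rot: [-0.0, -3.141, 0.0]
contact_force: [-0.5, 1.2, -2.2]
finger_gap: 0.0604
gripper_force: 44.1
```

Request:
drive_tool:
  steps:
    - [0, 0, -0.001, 0, 0, 0, 1]
    - [0, 0, -0.002, 0, 0, 0, 1]
    - [0, 0, -0.002, 0, 0, 0, 1]

```text
time: 7.68
eef_pos: [0.5148, 0.3573, 0.0038]
tool_rot: [-0.0, 3.141, 0.0]
contact_force: [-4.1, -2.7, 10.1]
finger_gap: 0.0602
gripper_force: 45.2
```

Request:
drive_tool:
  steps:
    - [0, 0, 0.001, 0, 0, 0, -0.6]
    - [0, 0, 0.001, 0, 0, 0, -0.75]
    - [0, 0, 0.001, 0, 0, 0, -0.75]
    - [0, 0, 0.001, 0, 0, 0, -0.75]
    - [0, 0, 0.03, 0, 0, 0, -0.75]
    - [0, 0, 0.08, 0, 0, 0, -0.75]
    - [-0.03, -0.03, 0.12, 0, 0, 0, -0.5]
    - [-0.08, -0.06, 0.12, 0, 0, 0, -0.2]
    - [-0.145, -0.053, 0.12, 0, 0, 0, 0]
    - [-0.151, -0.053, 0.12, 0, 0, 0, 0]
    - [-0.151, -0.053, 0.12, 0, 0, 0, 0]

```text
time: 9.05
eef_pos: [0.364, 0.3047, 0.1227]
tool_rot: [-0.002, 3.14, 0.001]
contact_force: [0.6, -0.4, 0.5]
finger_gap: 0.0427
gripper_force: 0.0
```

```bash
python3 look.py side g4 190 210 390 360 4
python3 - <<'E'
from h import *
f=pickle.load(open("g4.pkl","rb"))
for x,y,z in((.5075,.357,.005),(.5075,.357,.021),(.4765,.357,.021),(.5385,.357,.021),(.5075,.388,.021),(.5075,.326,.021)):
    print(x,y,z,np.round((proj(f,[x,y,z])-[190,210])*4))
E
```

```text
[0.36485981 0.30487537 0.12269933] 0.0428995724512546 0.0 [334.45313036 270.98948559]
0.5075 0.357 0.005 [239. 459.]
0.5075 0.357 0.021 [236. 436.]
0.4765 0.357 0.021 [303. 448.]
0.5385 0.357 0.021 [170. 424.]
0.5075 0.388 0.021 [213. 494.]
0.5075 0.326 0.021 [258. 382.]
```

View pics/g4.png

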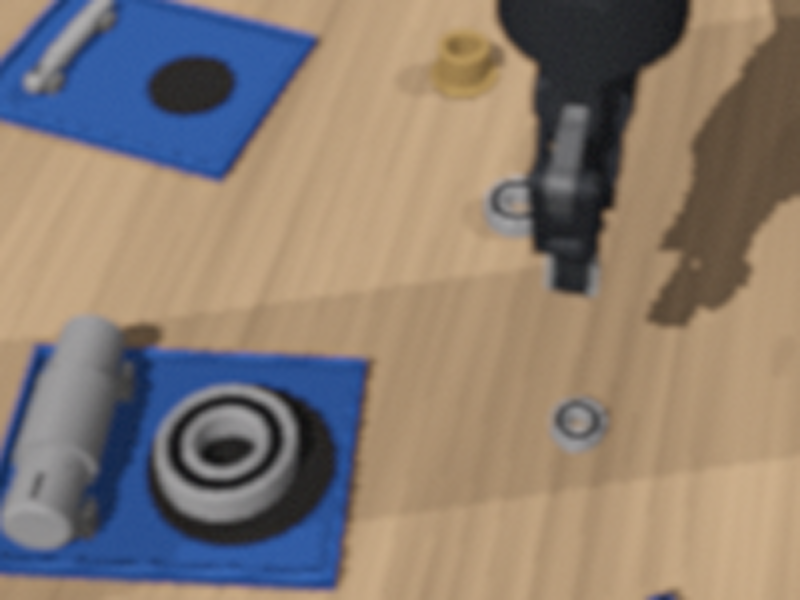

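The largest bearing now lies on its pad, top face at about (228,440) in the crop, slightly left of centre. I'll measure it from both views.

```bash
cat > chk.py <<'E'
# usage: chk.py padx pady ztop  : bright race outline on plane ztop, dark pad outline on z=.005, both views
import sys
from cell import *
from h import *
x,y,zt,r=map(float,sys.argv[1:])
for n in("top","side"):
    f=grab_frame(n); pickle.dump(f,open(n+"1.pkl","wb")); hsv=cv2.cvtColor(f["pixels"],cv2.COLOR_BGR2HSV)
    p=proj(f,[x,y,zt]); R_=int(np.linalg.norm(proj(f,[x+r,y,zt])-p)+6)
    nb=cv2.bitwise_not(cv2.inRange(hsv,(98,90,40),(130,255,255)))
    br=cv2.inRange(hsv,(0,0,90),(180,70,255))
    for nm,m,z in(("bearing",br,zt),("pad+bearing",nb,.005)):
        w=wcnt(f,cv2.convexHull(big(m,p,R_ if nm=="bearing" else R_+8)),z)*1000; a,b=w.min(0),w.max(0)
        print(n,nm,"x",np.round([a[0],b[0]]),"y",np.round([a[1],b[1]]),"ctr",np.round((a+b)/2))
E
python3 chk.py .5075 .357 .021 .031
```

```text
top bearing x [483. 544.] y [327. 387.] ctr [513. 357.]
top pad+bearing x [468. 549.] y [313. 397.] ctr [508. 355.]
side bearing x [481. 544.] y [328. 400.] ctr [512. 364.]
side pad+bearing x [466. 550.] y [315. 399.] ctr [508. 357.]
```

It is 5 mm off centre, within the 13 mm tolerance. Next is the smallest bearing.

Request:
drive_tool:
  steps:
    - [-0.001, 0, -0.05, 0, 0, 0, 0]
    - [-0.001, 0, -0.1, 0, 0, 0, 0]
    - [-0.001, 0, -0.121, 0, 0, 0, 0]
    - [-0.001, 0, -0.121, 0, 0, 0, 0]
    - [-0.001, 0, -0.121, 0, 0, 0, 1]
    - [-0.001, 0, -0.121, 0, 0, 0, 1]
    - [-0.001, 0, -0.121, 0, 0, 0, 1]
    - [-0.001, 0, -0.121, 0, 0, 0, 1]
  grip_force: 30

```text
time: 10.2
eef_pos: [0.3628, 0.3042, 0.0014]
tool_rot: [0.0, 3.141, 0.0]
contact_force: [-0.2, -0.3, 0.5]
finger_gap: 0.0237
gripper_force: 29.4
```

Request:
drive_tool:
  steps:
    - [0, 0, 0.002, 0, 0, 0, 1]
    - [0, 0, 0.01, 0, 0, 0, 1]
    - [0, 0, 0.05, 0, 0, 0, 1]
    - [0, 0, 0.1, 0, 0, 0, 1]
    - [0, 0, 0.1, 0, 0, 0, 1]
    - [0, 0, 0.1, 0, 0, 0, 1]

```text
time: 10.95
eef_pos: [0.3627, 0.3042, 0.1014]
tool_rot: [0.0, 3.141, 0.001]
contact_force: [0.4, -0.4, 0.6]
finger_gap: 0.0235
gripper_force: 29.6
```

```bash
python3 look.py side g5 280 230 400 330 5
```

```text
[0.36220248 0.30372322 0.10067477] 0.023409110268892364 29.553048410452902 [335.71088519 279.57846798]
```

View pics/g5.png

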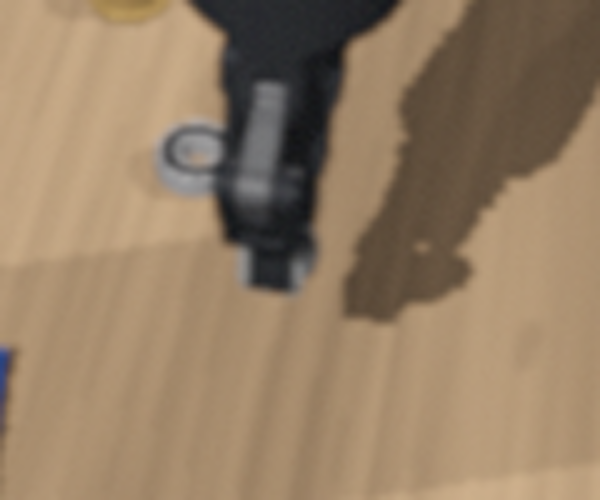

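The smallest bearing is held: its edges show on both sides of the finger at crop (240,265) and (305,260), and its spot on the bench is empty. Carrying it to tray_10.

Request:
drive_tool:
  steps:
    - [0.03, -0.022, 0, 0, 0, 0, 1]
    - [0.08, -0.058, 0, 0, 0, 0, 1]
    - [0.13, -0.095, 0, 0, 0, 0, 1]
    - [0.18, -0.131, 0, 0, 0, 0, 1]
    - [0.23, -0.167, 0, 0, 0, 0, 1]
    - [0.253, -0.184, 0, 0, 0, 0, 1]
    - [0.253, -0.184, -0.04, 0, 0, 0, 1]
    - [0.253, -0.184, -0.075, 0, 0, 0, 1]
    - [0.253, -0.184, -0.09, 0, 0, 0, 1]
    - [0.253, -0.184, -0.0935, 0, 0, 0, 1]
    - [0.253, -0.184, -0.0945, 0, 0, 0, 1]
    - [0.253, -0.184, -0.0945, 0, 0, 0, 1]

```text
time: 12.5
eef_pos: [0.6167, 0.1205, 0.008]
tool_rot: [-0.0, 3.14, 0.001]
contact_force: [1.1, 0.9, -0.1]
finger_gap: 0.0232
gripper_force: 29.6
```

Request:
drive_tool:
  steps:
    - [0, 0, -0.001, 0, 0, 0, 1]
    - [0, 0, -0.002, 0, 0, 0, 1]
    - [0, 0, -0.002, 0, 0, 0, 1]

```text
time: 12.88
eef_pos: [0.6164, 0.1204, 0.0061]
tool_rot: [0.0, 3.14, 0.001]
contact_force: [-2.2, -0.3, 7.5]
finger_gap: 0.024
gripper_force: 30.3
```

Request:
drive_tool:
  steps:
    - [0, 0, 0.0005, 0, 0, 0, 0.2]
    - [0, 0, 0.0005, 0, 0, 0, 0]
    - [0, 0, 0.0005, 0, 0, 0, 0]
    - [0, 0, 0.03, 0, 0, 0, 0]
    - [0, 0, 0.08, 0, 0, 0, 0]
    - [-0.05, 0.014, 0.095, 0, 0, 0, 0]
    - [-0.1, 0.028, 0.095, 0, 0, 0, -0.3]
    - [-0.15, 0.042, 0.095, 0, 0, 0, -0.3]
    - [-0.199, 0.056, 0.095, 0, 0, 0, -0.3]
    - [-0.199, 0.056, 0.095, 0, 0, 0, -0.3]
    - [-0.199, 0.056, 0.095, 0, 0, 0, -0.3]

```text
time: 14.25
eef_pos: [0.4177, 0.1765, 0.1002]
tool_rot: [-0.001, 3.14, 0.001]
contact_force: [-0.2, -0.0, 0.6]
finger_gap: 0.0557
gripper_force: 0.0
```

```bash
python3 chk.py .616 .120 .013 .013; python3 look.py side g6 190 180 350 300 5; python3 -c "
from cell import *
print(sense()['eef_pos'],sense()['finger_gap'])"
```

```text
top bearing x [603. 628.] y [108. 132.] ctr [615. 120.]
top pad+bearing x [593. 640.] y [ 96. 142.] ctr [617. 119.]
side bearing x [600. 624.] y [108. 142.] ctr [612. 125.]
side pad+bearing x [594. 637.] y [ 99. 144.] ctr [615. 121.]
[0.41818394 0.17621607 0.09996725] 0.05512428000406894 0.0 [318.69359842 227.04192113]
[0.41818394 0.17621607 0.09996725] 0.05512428000406894
```

View pics/g6.png

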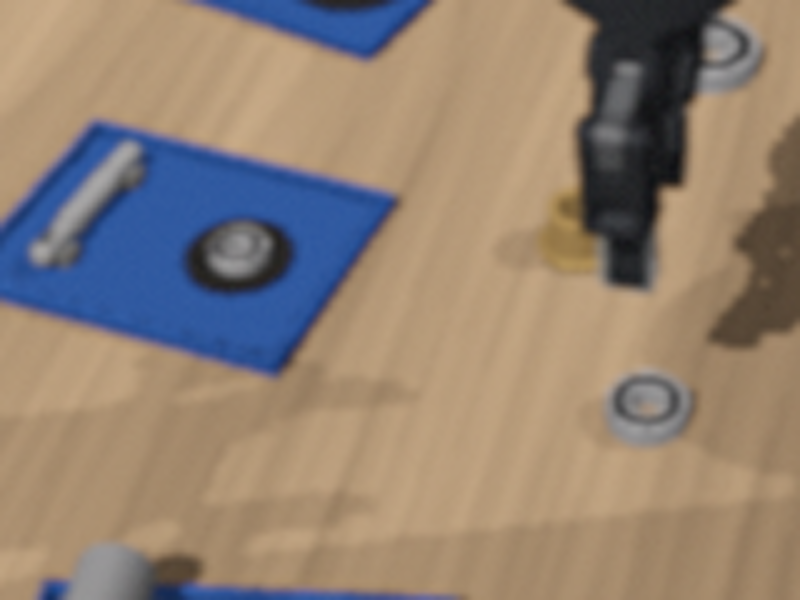

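The smallest bearing is on tray_10's pad at crop (240,250), within 3 mm of centre. The second smallest is below the gripper at crop (648,405).

Request:
drive_tool:
  steps:
    - [0, 0, -0.05, 0, 0, 0, -0.3]
    - [0, 0, -0.09, 0, 0, 0, -0.3]
    - [0, 0, -0.099, 0, 0, 0, -0.3]
    - [0, 0, -0.099, 0, 0, 0, -0.3]
    - [0, 0, -0.099, 0, 0, 0, 1]
    - [0, 0, -0.099, 0, 0, 0, 1]
    - [0, 0, -0.099, 0, 0, 0, 1]
    - [0, 0, -0.099, 0, 0, 0, 1]
    - [0, 0, -0.099, 0, 0, 0, 1]

```text
time: 15.52
eef_pos: [0.4184, 0.1767, 0.0025]
tool_rot: [0.0, 3.138, 0.001]
contact_force: [-0.6, -0.8, 7.4]
finger_gap: 0.0337
gripper_force: 29.6
```

Request:
drive_tool:
  steps:
    - [0, 0, 0.002, 0, 0, 0, 1]
    - [0, 0, 0.01, 0, 0, 0, 1]
    - [0, 0, 0.05, 0, 0, 0, 1]
    - [0, 0, 0.1, 0, 0, 0, 1]
    - [0, 0, 0.1, 0, 0, 0, 1]

```text
time: 16.15
eef_pos: [0.4199, 0.1776, 0.1049]
tool_rot: [0.0, 3.134, 0.005]
contact_force: [0.4, 0.3, -1.8]
finger_gap: 0.0334
gripper_force: 30.1
```

Request:
drive_tool:
  steps:
    - [0.009, -0.04, 0, 0, 0, 0, 1]
    - [0.022, -0.1, 0, 0, 0, 0, 1]
    - [0.036, -0.16, 0, 0, 0, 0, 1]
    - [0.049, -0.22, 0, 0, 0, 0, 1]
    - [0.062, -0.28, 0, 0, 0, 0, 1]
    - [0.076, -0.34, 0, 0, 0, 0, 1]
    - [0.089, -0.4, 0, 0, 0, 0, 1]
    - [0.102, -0.46, 0, 0, 0, 0, 1]
    - [0.113, -0.51, 0, 0, 0, 0, 1]
    - [0.117, -0.5255, 0, 0, 0, 0, 1]
    - [0.117, -0.5255, 0, 0, 0, 0, 1]

```text
time: 17.52
eef_pos: [0.5332, -0.3494, 0.0998]
tool_rot: [-0.002, -3.14, -0.002]
contact_force: [-0.6, 0.2, -1.1]
finger_gap: 0.0335
gripper_force: 30.1
```

Request:
drive_tool:
  steps:
    - [0, 0, -0.04, 0, 0, 0, 1]
    - [0, 0, -0.075, 0, 0, 0, 1]
    - [0, 0, -0.088, 0, 0, 0, 1]
    - [0, 0, -0.0905, 0, 0, 0, 1]
    - [0, 0, -0.092, 0, 0, 0, 1]
    - [0, 0, -0.092, 0, 0, 0, 1]

```text
time: 18.27
eef_pos: [0.5346, -0.3497, 0.0101]
tool_rot: [0.0, 3.14, -0.002]
contact_force: [-0.8, 0.1, -0.7]
finger_gap: 0.0331
gripper_force: 30.1
```

Request:
drive_tool:
  steps:
    - [0, 0, -0.001, 0, 0, 0, 1]
    - [0, 0, -0.0025, 0, 0, 0, 1]
    - [0, 0, -0.0025, 0, 0, 0, 1]

```text
time: 18.65
eef_pos: [0.5342, -0.3497, 0.0075]
tool_rot: [0.0, 3.14, -0.001]
contact_force: [-1.8, 1.1, 7.4]
finger_gap: 0.0335
gripper_force: 30.8
```

Request:
drive_tool:
  steps:
    - [0, 0, 0.0005, 0, 0, 0, 0]
    - [0, 0, 0.0005, 0, 0, 0, -0.2]
    - [0, 0, 0.0005, 0, 0, 0, -0.2]
    - [0, 0, 0.03, 0, 0, 0, -0.2]
    - [0, 0, 0.08, 0, 0, 0, -0.2]
    - [-0.015, 0.04, 0.095, 0, 0, 0, -0.3]
    - [-0.035, 0.1, 0.095, 0, 0, 0, -0.65]
    - [-0.057, 0.16, 0.095, 0, 0, 0, -0.65]
    - [-0.078, 0.22, 0.095, 0, 0, 0, -0.65]
    - [-0.0995, 0.28, 0.095, 0, 0, 0, -0.65]
    - [-0.0995, 0.28, 0.095, 0, 0, 0, -0.65]
    - [-0.0995, 0.28, 0.095, 0, 0, 0, -0.65]

```text
time: 20.15
eef_pos: [0.4348, -0.0692, 0.1016]
tool_rot: [-0.002, 3.141, -0.001]
contact_force: [0.6, -0.8, 0.2]
finger_gap: 0.0702
gripper_force: 0.0
```

```bash
python3 chk.py .535 -.349 .016 .0175; python3 look.py side g7 260 90 400 210 5
```

```text
top bearing x [518. 549.] y [-366. -331.] ctr [ 533. -349.]
top pad+bearing x [508. 564.] y [-378. -324.] ctr [ 536. -351.]
side bearing x [514. 548.] y [-357. -312.] ctr [ 531. -335.]
side pad+bearing x [480. 603.] y [-491. -260.] ctr [ 542. -376.]
[ 0.43513531 -0.07039289  0.10143519] 0.07041321635663976 0.0 [332.44057089 158.30406273]
```

View pics/g7.png

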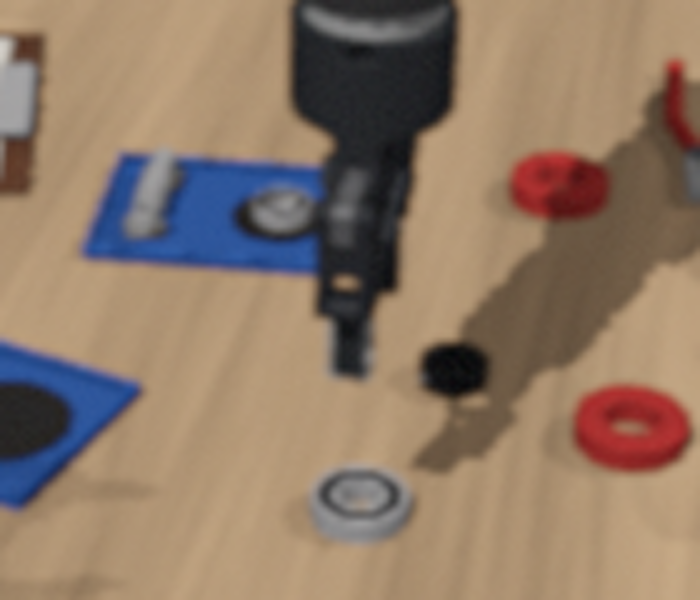

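Bearing 15 is on its pad at crop (285,210), about 3 mm off centre. Bearing 22 is below the gripper at crop (360,502).

Request:
drive_tool:
  steps:
    - [0, 0, -0.05, 0, 0, 0, -0.65]
    - [0, 0, -0.09, 0, 0, 0, -0.65]
    - [0, 0, -0.101, 0, 0, 0, -0.65]
    - [0, 0, -0.101, 0, 0, 0, -0.65]
    - [0, 0, -0.101, 0, 0, 0, 1]
    - [0, 0, -0.101, 0, 0, 0, 1]
    - [0, 0, -0.101, 0, 0, 0, 1]
    - [0, 0, -0.101, 0, 0, 0, 1]
    - [0, 0, -0.101, 0, 0, 0, 1]
  grip_force: 40

```text
time: 21.42
eef_pos: [0.4359, -0.0698, 0.002]
tool_rot: [0.0, 3.138, -0.002]
contact_force: [-1.4, -1.1, 6.9]
finger_gap: 0.0477
gripper_force: 41.2
```

Request:
drive_tool:
  steps:
    - [0, 0, 0.002, 0, 0, 0, 1]
    - [0, 0, 0.01, 0, 0, 0, 1]
    - [0, 0, 0.05, 0, 0, 0, 1]
    - [0, 0, 0.1, 0, 0, 0, 1]
    - [0, 0, 0.1, 0, 0, 0, 1]

```text
time: 22.05
eef_pos: [0.4376, -0.0697, 0.1044]
tool_rot: [-0.0, 3.134, -0.002]
contact_force: [-0.4, -0.4, -0.9]
finger_gap: 0.0472
gripper_force: 42.0
```

Request:
drive_tool:
  steps:
    - [0.04, -0.0075, 0, 0, 0, 0, 1]
    - [0.09, -0.017, 0, 0, 0, 0, 1]
    - [0.14, -0.0265, 0, 0, 0, 0, 1]
    - [0.18, -0.034, 0, 0, 0, 0, 1]
    - [0.1985, -0.0375, 0, 0, 0, 0, 1]
    - [0.1985, -0.0375, -0.04, 0, 0, 0, 1]
    - [0.1985, -0.0375, -0.075, 0, 0, 0, 1]
    - [0.1985, -0.0375, -0.088, 0, 0, 0, 1]
    - [0.1985, -0.0375, -0.0905, 0, 0, 0, 1]
    - [0.1985, -0.0375, -0.0905, 0, 0, 0, 1]

```text
time: 23.3
eef_pos: [0.6336, -0.1069, 0.0109]
tool_rot: [0.0, 3.14, -0.0]
contact_force: [1.3, -0.4, -1.4]
finger_gap: 0.0477
gripper_force: 41.9
```

Request:
drive_tool:
  steps:
    - [0, 0, -0.001, 0, 0, 0, 1]
    - [0, 0, -0.0025, 0, 0, 0, 1]
    - [0, 0, -0.0025, 0, 0, 0, 1]

```text
time: 23.68
eef_pos: [0.633, -0.1068, 0.0077]
tool_rot: [0.0, 3.141, -0.0]
contact_force: [-0.5, -0.7, -1.2]
finger_gap: 0.0473
gripper_force: 41.9
```

Request:
drive_tool:
  steps:
    - [0, 0, -0.001, 0, 0, 0, 1]
    - [0, 0, -0.0015, 0, 0, 0, 1]
    - [0, 0, -0.0015, 0, 0, 0, 1]

```text
time: 24.05
eef_pos: [0.633, -0.1068, 0.0071]
tool_rot: [0.0, 3.141, -0.0]
contact_force: [-3.7, -0.4, 8.9]
finger_gap: 0.0477
gripper_force: 42.9
```

Request:
drive_tool:
  steps:
    - [0, 0, 0.0005, 0, 0, 0, -0.4]
    - [0, 0, 0.0005, 0, 0, 0, -0.55]
    - [0, 0, 0.0005, 0, 0, 0, -0.55]
    - [0, 0, 0.03, 0, 0, 0, -0.55]
    - [0, 0, 0.08, 0, 0, 0, -0.55]
    - [-0.03, 0, 0.13, 0, 0, 0, -0.55]
    - [-0.08, 0, 0.17, 0, 0, 0, -0.55]
    - [-0.14, 0, 0.2, 0, 0, 0, -0.55]
    - [-0.18, 0, 0.2, 0, 0, 0, -0.55]
    - [-0.2, 0, 0.2, 0, 0, 0, -0.55]
    - [-0.2, 0, 0.2, 0, 0, 0, -0.55]

```text
time: 25.42
eef_pos: [0.4318, -0.1068, 0.2061]
tool_rot: [0.001, 3.141, -0.0]
contact_force: [1.4, 0.2, 0.6]
finger_gap: 0.0663
gripper_force: 0.0
```

```bash
python3 chk.py .634 -.107 .019 .025
python3 - <<'E'
from h import *
f=pickle.load(open("side1.pkl","rb"));t=pickle.load(open("top1.pkl","rb"))
c=lambda f,x,y:cv2.resize(f["pixels"][y-30:y+30,x-30:x+30],(200,200),interpolation=cv2.INTER_CUBIC)
P=[(.508,.356,.005),(.616,.120,.005),(.633,-.107,.005),(.535,-.349,.005)]
im=np.vstack([np.hstack([c(g,*proj(g,p).astype(int)) for p in P]) for g in(f,t)])
cv2.imwrite("pics/end.png",im)
E
```

```text
top bearing x [610. 610.] y [-84. -84.] ctr [610. -84.]
top pad+bearing x [575. 708.] y [-170.  -44.] ctr [ 641. -107.]
side bearing x [604. 655.] y [-126.  -61.] ctr [630. -94.]
side pad+bearing x [591. 714.] y [-241. -125.] ctr [ 653. -183.]
```

View pics/end.png

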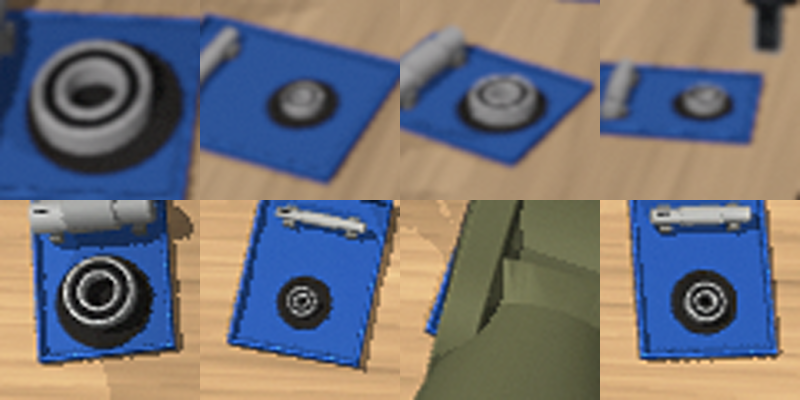

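All four bearings lie on their pads and look flat, but the arm hides tray_22 from above. I'll move it aside and check that one.

Request:
drive_tool:
  steps:
    - [0, 0.06, 0, 0, 0, 0, -0.55]
    - [0, 0.12, 0, 0, 0, 0, -0.55]
    - [0, 0.18, 0, 0, 0, 0, -0.55]
    - [0, 0.23, 0, 0, 0, 0, -0.55]
    - [0, 0.25, 0, 0, 0, 0, -0.55]
    - [0, 0.25, 0, 0, 0, 0, -0.55]

```text
time: 26.28
eef_pos: [0.4336, 0.145, 0.2054]
tool_rot: [0.005, -3.141, 0.0]
contact_force: [-0.4, -1.2, 0.6]
finger_gap: 0.0661
gripper_force: 0.0
```

```bash
python3 chk.py .634 -.107 .019 .025;python3 chk.py .535 -.349 .016 .0175
python3 - <<'E'
from h import *
t=pickle.load(open("top1.pkl","rb"));s=pickle.load(open("side1.pkl","rb"))
a=cv2.resize(t["pixels"][110:260,180:480],None,fx=2.6,fy=2.6); cv2.imwrite("pics/end2.png",a)
E
```

```text
top bearing x [608. 655.] y [-131.  -83.] ctr [ 631. -107.]
top pad+bearing x [599. 670.] y [-144.  -74.] ctr [ 634. -109.]
side bearing x [604. 656.] y [-126.  -60.] ctr [630. -93.]
side pad+bearing x [591. 714.] y [-241. -125.] ctr [ 653. -183.]
top bearing x [518. 549.] y [-366. -331.] ctr [ 533. -349.]
top pad+bearing x [508. 564.] y [-378. -324.] ctr [ 536. -351.]
side bearing x [543. 550.] y [-341. -334.] ctr [ 546. -337.]
side pad+bearing x [480. 603.] y [-491. -260.] ctr [ 542. -376.]
```

View pics/end2.png

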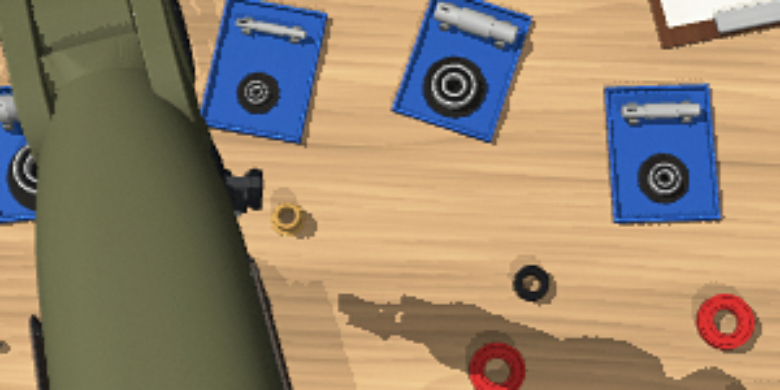

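The bearings are centred at crop (257,92), (453,85) and (664,178), with tray_30's already checked. The bush and collar have not moved. Handing in.

```bash
python3 -c "
from cell import *
print(job_done())"
```

```text
the job is handed in; nothing more can be done
None
```

I placed all four bearings on the pads of their matching trays and handed the job in at about 26 s. They measured within about 5 mm of the pad centres (13 mm allowed) and looked flat; the bush and collar were left alone, and no verdict came back.

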